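# Draw a printed handle from the drying rack and hold it level over the tile

## Task

Slide the clear dust cover of the drying rack fully open, all the way to the left as far as its stop. Then draw the black handle out of its slanted socket, turn it level and, finishing with it still in the gripper, hold it still about 15 cm above the middle of the white inspection tile, lengthwise along the tile's long side. The program ends holding it there: do not put it down; leave the cover open, the yellow sample in its socket and everything else where it is.

Things in the scene. Friction and masses are not known exactly. Their poses are not given: they have to be found in the camera images.
- rack: grey drying rack, fixed: base plate 150 (x) x 420 (y) x 10 mm with rails along y; origin: centre of its underside; y = the way the cover opens (left). Two square sockets, 38.6 mm wide outside, 30.6 inside, 42 deep, at y = -72 and -148 mm, lean 45 degrees, mouths up and to +x (away from the robot). Black handle in one, yellow sample in the other: which varies.
- guard (a joint): travel of the clear dust cover along the rack's +y: 0 = shut (over both sockets), 0.20 m = fully open, at its stop. About 1.5 N friction; stays where left. A tunnel 138 (x) x 180 (y) mm, open at both ends, top 132 mm above the table; fully open it covers y = 0 to 180 mm of the rack and leaves the sockets free from above.
- guard_grip (a point): grip point on the cover's black fin, 158 mm above the table, turning and sliding with the cover (axes as the rack's). The fin stands in the middle of the cover's top, 60 mm long along x, 14 mm thick along y, 36 mm high; its top is 10 mm above this point and the cover's top 26 mm below it.
- handle: black moulded tool handle, 108 mm long, about 27 to 48 g, round: a bulb 27.6 mm thick from 0 to 39 mm and a stem 15.6 mm thick from there to 108 mm. Origin: centre of the bulb's end face; z along the handle towards the stem's end. It sits loosely in a socket bulb down, the stem's last 66 mm standing out of the mouth.
- handle_mid (a point): middle of the black handle, 54 mm from the bulb's end; axes as the handle's.
- sample: yellow sample handle of the same shape in the other socket; origin and axes likewise. Leave it alone.
- tile: flat white inspection tile in a black edge, fixed on the table, 156 (x) x 86 (y) x 8 mm; origin: centre of its underside; x along its long side.
- stack_edge (a point): point at the top of the near corner side of the tall stack of boards with upright black handles, part of the room, at the table's left: everything left of this point (greater y) may be solid up to 0.35 m above the table. The hand starts low beside the stack: raise it straight up about 0.2 m before swinging it over the table.
- screwdriver_red: red screwdriver lying on the table, 27 x 185 x 26 mm; leave alone. Origin: middle of its underside.
- spare_pad_grey: grey printing pad on a wooden foot, 40 x 50 x 47 mm; leave alone. Origin: middle of its underside.
- ink_tin_blue: ink tin with blue band, 60 mm across, 59 mm high; leave alone. Origin: middle of its underside.

How it is judged:
On the way, in this order (a step that is already met when the one before it is completed fails the run):
1. the cover is fully open, the black handle still in its socket (value of joint guard above 0.188 m and distance of handle from where it was at the start of the episode below 0.012 m), for 0.2 s.
2. the black handle is held in the gripper, drawn clear of the rack (distance of handle from where it was at the start of the episode above 0.05 m and contact force between the fingers and handle above 2 N and contact force between handle and rack below 0.05 N), for 0.2 s.
At the end, for the whole second after the job is handed in: Handle held still, off the rack, middle 100-220 mm above the table and within 30 mm in plan of the tile's centre, level within 10 degrees, within 12 degrees of the tile's long side; cover open 185 mm or more; sample moved under 15 mm, others under 20 mm (contact force between the fingers and handle above 2 N and contact force between handle and rack below 0.05 N and height (world z) of handle_mid between 0.1 and 0.22 m and horizontal distance between handle_mid and tile below 0.03 m and angle between handle's own z axis and vertical between 1.396 and 1.745 rad and angle between the z axis of handle and the x axis of tile, either way round below 0.21 rad and linear speed of handle below 0.03 m/s and value of joint guard above 0.185 m and distance of sample from where it was at the start of the episode below 0.015 m and distance of each of screwdriver_red, spare_pad_grey, ink_tin_blue from where it was at the start of the episode below 0.02 m); the arm keeps its last pose, push and grip.
It fails at once if sample disturbed (distance of sample from where it was at the start of the episode above 0.03 m).
It fails at once if screwdriver red disturbed (distance of screwdriver_red from where it was at the start of the episode above 0.03 m).
It fails at once if spare pad grey disturbed (distance of spare_pad_grey from where it was at the start of the episode above 0.03 m).
It fails at once if ink tin blue disturbed (distance of ink_tin_blue from where it was at the start of the episode above 0.03 m).
It also fails if it takes over 51 s, if anything falls off the work surface, if the arm or the gripper's body presses on something with over 40 N, if the wrist force passes 120 N, or if a joint passes its speed limit or range.

## Robot

A 6-joint arm with a two-finger parallel gripper is mounted at the origin on a cart in front of the work surface, level with it; the furniture and walls round the work are solid. World frame = base frame: x ahead of the robot, y to its left, z up, the work surface at z = 0. Lengths are in m, angles in rad, forces in N, time in s.
With the tool pointing down it reaches from about 0.375 to 0.9 m from the base axis. Payload 3.1 kg.
Tool frame: the origin (TCP) lies on the front face of the gripper's body, between the roots of the fingers; the fingertips stand ahead of it and the grasp point (between the pads) lies 51 mm ahead of it (arm.tip_extent is the z of the fingertips in the tool frame, in m); z points along the fingers, y is the line along which they close (so a half turn about z gives the same grasp; the last joint's range is limited). The gripper opens to 87 mm and grips with 3 to 60 N. Pads are 19 mm wide; open, the fingers measure 117 mm over their backs; the gripper's body (75 mm by 190 mm) begins 51 mm behind the grasp point.
Start: joints at [-1.325, 0.527, 1.433, -0, 1.181, -0.178], TCP at [0.258, -0.569, 0.292] pointing down, gripper open.
Joint ranges: [-3.08, 3.08], [-0.75, 2.2], [0.22, 2.44], [-1.43, 4.57], [0, 2.65], [-2.85, 2.85]. Speed limits (rad/s): [2.79, 2.79, 3.14, 3.14, 3.14, 3.14].

## Interface

Orientations are given as a unit quaternion [w, x, y, z].
In Python, from workcell import arm gives the robot as it stands.
- The arm moves only by the tool arm_command, never from a script. Its argument "moves" is one flat list of numbers, 5 for each row, row after row: the shift along the tool's x, y, z in m, then the turn about the tool's z in rad, then the closure in counts, from 0 (fully open) to 255 (shut). A call has 1 to 12 rows; each row shifts and turns the commanded pose from where the row before left it, along the tool's axes as they then stand; what a row does not reach is not made up. A row lasts 1/8 s, in which the tool goes at most 62.5 mm and 10.7 degrees, less where a joint would pass 70% of its speed; a pose out of reach is approached as far as the arm can. A call is refused whole if a number of a shift passes 0.0625 or a number of a turn 0.188, either way. A call with a gripper value outside its range is refused whole. The fingers move at their own pace and stop on an object; the grip force is fixed at half the most. Time passes only in rows, so rows that do not move let the fingers close. It gives the time, the measured TCP pose, the force, the opening and the grip force at its end, in the units of the state.
- arm.observe(): the state, without advancing time (a new reading comes with each control period).
- arm.get_image(name): name is "scene" or "top" or "wrist"; returns a dict with "color" (384x512x3 uint8, red, green, blue), "range_z" (384x512 float32, m along the optical axis (not along the pixel's ray), 0 where there is no reading), "fx", "fy", "cx", "cy" (pixels), "R" (3x3) and "t" (3): a world point X has camera coordinates R X + t. Camera axes: x right, y down, z forward; pixel columns grow to the right and rows downward; lengths in m; the calibration is good to about 2 mm. The wrist camera is an equidistant fisheye: a pixel r from the principal point sees the ray r / f radians off the axis. A picture is of the moment at which its call begins.
- arm.sign_off(): hands the job in; it is judged then, once.
The state is a dict: "time": time; "joints": joint angles; "joint_vel": joint speeds; "joint_efforts": joint torques, N m; "position": TCP position; "orientation": TCP orientation; "ft_force": force on the tool from outside, world axes, zero at the start; "wrist_torque": the same for the moment, N m; "gripper_width": finger opening in m; "grasp_force": force on a finger pad.
Only numpy, scipy, OpenCV 4.12 (cv2) and the standard library are available. Lean on these libraries where they do the work, as an engineer would, in place of code of your own. Each camera call takes 0.05 s, during which the arm holds its last target. There are 200 camera calls.

## Working session

There is one attempt and no reset: what is moved stays moved. The work goes in short steps, Python scripts to look and compute and a tool call to move; the robot and the scene stay as the last step left them, time stands still between calls to the robot, and variables do not carry over. Pictures are saved under pics/ and viewed, at most 10 in all, crops included, and the job is handed in when it is done.

Besides the shell and the picture viewer there is one more tool, called after ">>>" by a JSON object that holds its "fn" and its "kwargs". arm_command: Moves the arm, as the interface text tells. Its arguments: {"type":"object","properties":{"moves":{"type":"array"}},"required":["moves"]}

```bash
mkdir -p pics; ls
cat > h.py <<'E'
import numpy as np, cv2
from workcell import arm
def world(im,u,v,z=None):
    u=np.asarray(u,float);v=np.asarray(v,float)
    if z is None: z=im["range_z"][v.astype(int),u.astype(int)]
    p=np.stack([(u-im["cx"])/im["fx"]*z,(v-im["cy"])/im["fy"]*z,z+0*u],-1)
    return (p-np.array(im["t"]))@np.array(im["R"])
def save(im,n): cv2.imwrite("pics/%s.png"%n,im["color"][:,:,::-1])
E
python3 - <<'E'
from h import *
for n in("scene","top"):
    im=arm.get_image(n); save(im,n+"0"); np.savez(n+"0",**im)
    print(n,im["fx"],im["R"],im["t"])
s=arm.observe();print(s,arm.tip_extent)
a=cv2.imread("pics/scene0.png");b=cv2.imread("pics/top0.png")
E
```

```text
pics
scene 457.7036504396978 [[-0.71168892 -0.70237441  0.01300277]
 [-0.39589946  0.38572208 -0.83335593]
 [ 0.58031242 -0.59823797 -0.55258378]] [0.4902854  0.35958259 0.97138015]
top 394.31385174961264 [[-0.02292945 -0.99966539 -0.01197245]
 [-0.99457312  0.024025   -0.10122799]
 [ 0.10148175  0.00958637 -0.99479121]] [0.10840584 0.61502288 1.26880739]
{'time': 0.1, 'joints': array([-1.32445019e+00,  5.28365252e-01,  1.43377114e+00, -1.96267696e-05,
        1.18140109e+00, -1.78492412e-01]), 'joint_vel': array([-0.00033105, -0.00117867, -0.00213805,  0.00041501, -0.00027322,
       -0.00295855]), 'joint_efforts': array([-6.93861966e-04, -4.40987921e+01, -1.77150196e+01,  6.35771616e-02,
        5.34599461e-02, -4.78286859e-05]), 'position': array([ 0.25750564, -0.56891106,  0.29137521]), 'orientation': array([-9.71542477e-04,  9.77522482e-01,  2.10828963e-01, -4.20543816e-05]), 'ft_force': array([-0.01877835,  0.36412098, -0.09603695]), 'wrist_torque': array([ 0.03356563, -0.02224469, -0.06100883]), 'grasp_force': 0.0, 'gripper_width': 0.0870240176033201} 0.0697
```

View pics/scene0.png

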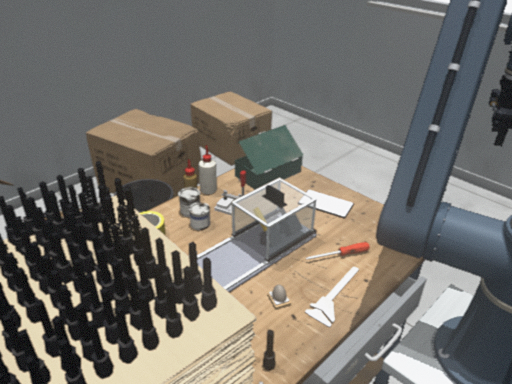

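View pics/top0.png

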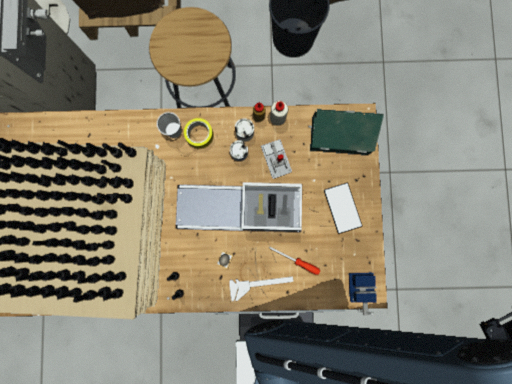

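The rack is at u 177–302, v 185–231 in the top view, with the cover shut over its right part and the fin at (272,206). The yellow sample is at (262,204) and the black handle at (285,204), so the handle is at y=-148. The white tile is at (343,207). The stack is at the far left and the hand is off to the right.

```bash
cat > m.py <<'E'
from h import *
im=dict(np.load("top0.npz"))
c=im["color"].astype(int)
def atz(u,v,z0):
    # intersect the pixel ray with height z0
    a=world(im,u,v,np.float64(1.));o=-np.array(im["R"]).T@np.array(im["t"]);d=a-o
    return o+d*((z0-o[2])/d[...,2])[...,None]
vv,uu=np.mgrid[0:384,0:512]
W=world(im,uu.ravel(),vv.ravel()).reshape(384,512,3)
# tile
m=((c.min(2)>170)&(uu>318)&(uu<368)&(vv>175)&(vv<240)).astype(np.uint8)
n,l,s,cc=cv2.connectedComponentsWithStats(m);k=1+s[1:,4].argmax()
pv,pu=np.nonzero(l==k);P=atz(pu,pv,0.008)
print("tile rect",cv2.minAreaRect(P[:,:2].astype(np.float32)), "z",np.median(W[pv,pu,2]))
# fin by height
m=((W[...,2]>0.14)&(W[...,2]<0.2)&(uu>250)&(uu<295)&(vv>185)&(vv<230))
q=W[m];print("fin n",m.sum(), cv2.minAreaRect(q[:,:2].astype(np.float32)),np.median(q[:,2]))
# rack base plate at left
m=((uu>180)&(uu<238)&(vv>180)&(vv<235)); print("plate z",np.median(W[m][:,2]))
for v in range(178,238,3): print(v,c[v,200],np.round(W[v,200],3))
print([ (u,list(c[208,u]),np.round(W[208,u],3).tolist()) for u in range(170,184,2)])
m=(W[...,2]>0.1)&(W[...,2]<0.2)&(uu>235)&(uu<310)&(vv>178)&(vv<238)
q=W[m];print("cover",cv2.minAreaRect(q[:,:2].astype(np.float32)),np.median(q[:,2]))
a=cv2.resize(cv2.cvtColor(c[165:245,165:375].astype(np.uint8),cv2.COLOR_RGB2BGR),None,fx=3.8,fy=3.8,interpolation=cv2.INTER_CUBIC);cv2.imwrite("pics/crop0.png",a)
E
python3 m.py
```

```text
tile rect ((0.5774644017219543, -0.20845170319080353), (0.14809389412403107, 0.07740319520235062), 15.988283157348633) z 0.007832602712824897
fin n 98 ((0.5774388313293457, 0.03479123115539551), (0.01198443304747343, 0.056475985795259476), 88.24969482421875) 0.16780730042712594
plate z 0.009424082733221782
178 [182 152 101] [ 0.691  0.27  -0.002]
181 [187 152 103] [0.68  0.27  0.002]
184 [167 139 102] [0.67 0.27 0.  ]
187 [209 217 216] [0.658 0.269 0.011]
190 [170 180 192] [0.649 0.27  0.005]
193 [169 179 189] [0.638 0.269 0.012]
196 [175 186 194] [0.627 0.269 0.015]
199 [175 181 192] [0.618 0.27  0.007]
202 [173 180 192] [0.607 0.269 0.012]
205 [170 181 190] [0.597 0.27  0.011]
208 [174 183 194] [0.587 0.27  0.009]
211 [176 185 198] [0.577 0.27  0.01 ]
214 [177 186 197] [0.567 0.27  0.012]
217 [173 182 194] [0.557 0.27  0.008]
220 [175 184 195] [0.547 0.27  0.013]
223 [173 185 196] [0.537 0.271 0.006]
226 [201 207 206] [0.527 0.269 0.021]
229 [171 160 153] [0.517 0.271 0.008]
232 [194 162 108] [ 0.507  0.272 -0.001]
235 [190 156 104] [0.497 0.272 0.003]
[(170, [np.int64(204), np.int64(174), np.int64(123)], [0.59, 0.373, -0.0]), (172, [np.int64(203), np.int64(171), np.int64(119)], [0.59, 0.365, 0.003]), (174, [np.int64(196), np.int64(165), np.int64(111)], [0.59, 0.36, -0.005]), (176, [np.int64(157), np.int64(144), np.int64(131)], [0.59, 0.352, 0.001]), (178, [np.int64(169), np.int64(178), np.int64(191)], [0.589, 0.344, 0.009]), (180, [np.int64(172), np.int64(180), np.int64(191)], [0.589, 0.337, 0.009]), (182, [np.int64(165), np.int64(171), np.int64(184)], [0.589, 0.33, 0.009])]
cover ((0.5785447955131531, 0.034321099519729614), (0.17930278182029724, 0.14003942906856537), 87.11737060546875) 0.1321953297054137
```

View pics/crop0.png

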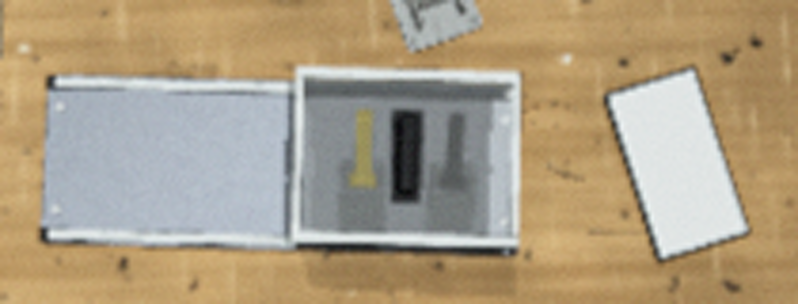

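```bash
cat >> m.py <<'E'
print("----")
for h in (.05,.15):
    m=(W[...,2]>h)&(W[...,2]<.4)&(W[...,0]>.3)&(W[...,0]<.8)&(W[...,1]>.3);print(h,"stack min y",np.percentile(W[m][:,1],[0,1,5]))
E
python3 m.py | sed -n '/----/,$p'
```

```text
----
0.05 stack min y [0.33219207 0.38709388 0.39884826]
0.15 stack min y [0.37880176 0.39054846 0.40456581]
```

>>> {"fn": "arm_command", "kwargs": {"moves": [0,0,-0.03,0.119,255,0,0,-0.03,0.119,255,0,0,-0.03,0.119,255,0,0,-0.03,0.118,255]}}

```text
time: 0.6
position: [0.2575, -0.5691, 0.4126]
orientation: [-0.001, 1.0, -0.027, -0.0]
ft_force: [-0.1, -1.3, -1.4]
gripper_width: 0.0547
grasp_force: 0.0
```

>>> {"fn": "arm_command", "kwargs": {"moves": [0.0263,-0.0513,0.01,0,255,0.0263,-0.0513,0.01,0,255,0.0263,-0.0513,0.01,0,255,0.0263,-0.0513,0.01,0,255,0.0263,-0.0513,0.01,0,255,0.0263,-0.0513,0.01,0,255,0.0263,-0.0513,0.01,0,255,0.0263,-0.0513,0.01,0,255,0.0263,-0.0513,0.01,0,255,0.0263,-0.0513,0.01,0,255,0.0263,-0.0513,0.01,0,255,0,0,0,0,255]}}

```text
time: 2.1
position: [0.5755, -0.0166, 0.3008]
orientation: [-0.001, 1.0, -0.022, -0.001]
ft_force: [-0.3, -0.5, 1.3]
gripper_width: 0.0004
grasp_force: 0.0
```

>>> {"fn": "arm_command", "kwargs": {"moves": [0,0,0.03,0,255,0,0,0.03,0,255,0,0,0.025,0,255,0,-0.01,0,0,255,0,-0.01,0,0,255,0,-0.01,0,0,255,0,-0.02,0,0,255,0,-0.025,0,0,255,0,-0.025,0,0,255,0,-0.025,0,0,255,0,-0.025,0,0,255,0,-0.025,0,0,255]}}

```text
time: 3.6
position: [0.5845, 0.156, 0.2183]
orientation: [0.0, 1.0, -0.025, 0.002]
ft_force: [1.7, -2.7, -0.7]
gripper_width: 0.0003
grasp_force: 1.0
```

>>> {"fn": "arm_command", "kwargs": {"moves": [0,-0.02,0,0,255,0,-0.01,0,0,255,0,-0.008,0,0,255,0,-0.005,0,0,255,0,-0.005,0,0,255]}}

```text
time: 4.22
position: [0.5859, 0.2022, 0.2173]
orientation: [0.0, 1.0, -0.025, -0.0]
ft_force: [0.4, -1.4, 1.4]
gripper_width: 0.0004
grasp_force: 1.0
```

>>> {"fn": "arm_command", "kwargs": {"moves": [0,-0.004,0,0,255,0,-0.003,0,0,255,0,-0.003,0,0,255,0,0,0,0,255]}}

```text
time: 4.72
position: [0.5864, 0.2127, 0.2171]
orientation: [-0.0, 1.0, -0.025, -0.0]
ft_force: [0.7, -1.0, 0.0]
gripper_width: 0.0006
grasp_force: 0.2
```

>>> {"fn": "arm_command", "kwargs": {"moves": [0,-0.003,0,0,255,0,-0.003,0,0,255,0,0,0,0,255]}}

```text
time: 5.1
position: [0.5866, 0.2149, 0.2171]
orientation: [0.004, 1.0, -0.024, -0.001]
ft_force: [-0.3, -11.7, 2.4]
gripper_width: 0.0005
grasp_force: 5.9
```

>>> {"fn": "arm_command", "kwargs": {"moves": [0,0.01,0,0,255,0,0.02,0,0,255,0,0,-0.04,0,255,0,0,-0.05,0,130,0,0.04,0,0,130,0,0.05,0,0,130,-0.04,0,0,0,130,-0.04,0,0,0,130,0,0,0,0,130]}}

```text
time: 6.22
position: [0.4974, 0.1023, 0.3069]
orientation: [-0.0, 1.0, -0.025, -0.002]
ft_force: [0.4, -0.8, 0.8]
gripper_width: 0.0419
grasp_force: 0.0
```

Run:
```python
from h import *
s=arm.observe();print(s["position"],s["gripper_width"])
for n in("top","wrist","scene"):
    im=arm.get_image(n); save(im,n+"1"); np.savez(n+"1",**im)
a=cv2.imread("pics/top1.png")[165:245,165:375];b=cv2.imread("pics/scene1.png")[170:290,190:370]
cv2.imwrite("pics/c1.png",np.vstack([cv2.resize(a,(630,240),interpolation=cv2.INTER_CUBIC),cv2.resize(b,(630,350),interpolation=cv2.INTER_CUBIC)]))
```

```text
[0.49736876 0.10225773 0.30687268] 0.041892393627743205
```

View pics/wrist1.png

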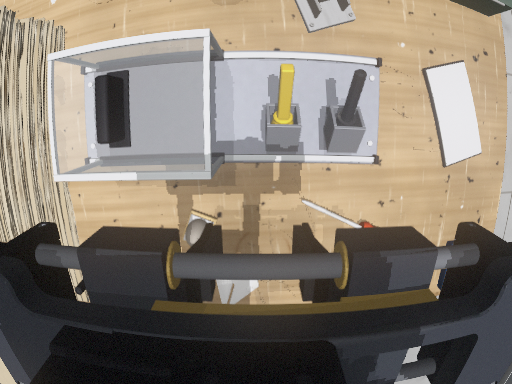

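View pics/c1.png

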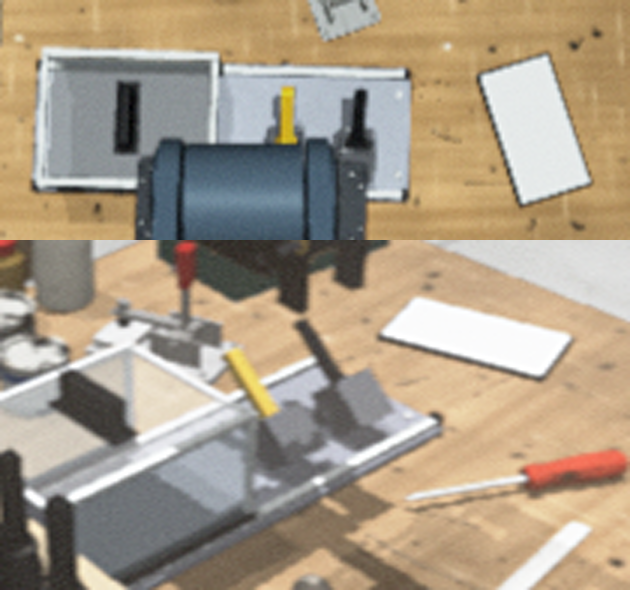

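The cover is fully open at the left end. In the wrist view the black stem runs from (350,122) to (361,72), clear from above. The yellow sample is in its socket at (283,118).

```bash
cat > m2.py <<'E'
from h import *
def pts(n,tag):
    im=dict(np.load(n+tag+".npz"));vv,uu=np.mgrid[0:384,0:512];u=uu.ravel();v=vv.ravel();z=im["range_z"].ravel()
    if n!="wrist": W=world(im,u,v)
    else:
        x=u-im["cx"];y=v-im["cy"];r=np.hypot(x,y);t=r/im["fx"]
        k=np.tan(t)/np.maximum(r,1e-6);p=np.stack([x*k*z,y*k*z,z],-1)
        W=(p-im["t"])@np.array(im["R"]);z=np.where(t<1.3,z,0)
    return W,im["color"].reshape(-1,3).astype(int),z>0
if __name__=="__main__":
  for n in("top","wrist","scene"):
    W,c,ok=pts(n,"1")
    m=ok&(c.max(1)<75)&(W[:,2]>.068)&(W[:,2]<.2)&(abs(W[:,1])<.05)&(W[:,0]>.55)&(W[:,0]<.67)
    q=W[m];print(n,len(q))
    if len(q)<8: continue
    mu=np.median(q,0);q=q[np.linalg.norm(q-mu,axis=1)<.06];mu=q.mean(0);_,s,vt=np.linalg.svd(q-mu);d=vt[0]*np.sign(vt[0][2])
    pr=(q-mu)@d;print(np.round(mu,4),"dir",np.round(d,3),s.round(3),"end",np.round(mu+d*pr.max(),4),"low",np.round(mu+d*pr.min(),4))
    m=ok&(c[:,0]>170)&(c[:,1]>130)&(c[:,2]<90)&(W[:,2]>.05)&(W[:,2]<.2)&(abs(W[:,1]-.07)<.04)&(W[:,0]>.5)&(W[:,0]<.7)
    q=W[m]; print(" yellow",len(q),q.mean(0).round(4),q.min(0).round(3),q.max(0).round(3)) if len(q) else 0
E
python3 m2.py
```

```text
top 52
[ 0.5926 -0.0071  0.0898] dir [ 0.744 -0.016  0.667] [0.128 0.023 0.02 ] end [ 0.6119 -0.0075  0.1071] low [ 0.5702 -0.0066  0.0696]
 yellow 67 [0.5925 0.0682 0.0873] [0.565 0.06  0.051] [0.62  0.073 0.111]
wrist 1
scene 34
[ 0.5898 -0.0046  0.0884] dir [ 0.748 -0.095  0.657] [0.095 0.014 0.008] end [ 0.6096 -0.0071  0.1058] low [ 0.5671 -0.0017  0.0684]
 yellow 13 [0.592  0.0735 0.085 ] [0.572 0.07  0.064] [0.608 0.076 0.109]
```

>>> {"fn": "arm_command", "kwargs": {"moves": [0.035,0.035,0,0,110,0.035,0.035,0,0,110,0.036,0.034,0,0,110,0,0,0.04,0,110,0,0,0.04,0,110,0,0,0.03,0,110,0,0,0,0,110]}}

```text
time: 7.25
position: [0.6012, -0.0068, 0.1945]
orientation: [-0.0, 1.0, -0.025, -0.003]
ft_force: [-0.3, -0.8, 0.3]
gripper_width: 0.0498
grasp_force: 0.0
```

Run:
```python
from h import *
s=arm.observe();print(s["position"],s["gripper_width"])
im=arm.get_image("wrist"); save(im,"wrist2")
im=arm.get_image("scene"); save(im,"scene2")
b=cv2.imread("pics/scene2.png")[150:270,230:370]
cv2.imwrite("pics/c2.png",np.hstack([cv2.resize(b,(400,343),interpolation=cv2.INTER_CUBIC),cv2.resize(cv2.imread("pics/wrist2.png"),(400,343))]))
```

```text
[ 0.60115381 -0.00682052  0.19449958] 0.049839203236636966
```

View pics/c2.png

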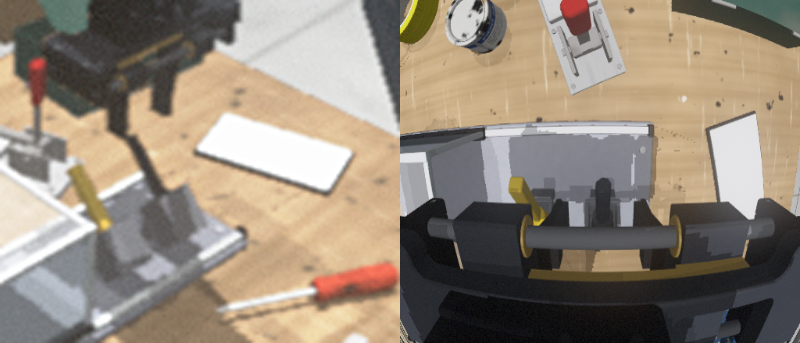

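The black stem (603,195) is centred between the fingers. I'll descend and close.

>>> {"fn": "arm_command", "kwargs": {"moves": [-0.003,0,0.025,0,110,0,0,0.026,0,110,0,0,0,0,110,0,0,0,0,180,0,0,0,0,255,0,0,0,0,255,0,0,0,0,255,0,0,0,0,255]}}

```text
time: 8.35
position: [0.5988, -0.0066, 0.1466]
orientation: [0.0, 1.0, -0.025, 0.0]
ft_force: [0.1, 0.6, 1.0]
gripper_width: 0.0146
grasp_force: 30.0
```

>>> {"fn": "arm_command", "kwargs": {"moves": [0.005,0,-0.005,0,255,0.008,0,-0.008,0,255,0.008,0,-0.008,0,255,0.01,0,-0.01,0,255,0.01,0,-0.01,0,255,0.01,0,-0.01,0,255,0,0,-0.03,0,255,0,0,-0.03,0,255,0,0,-0.03,0,255,0,0,0,0,255,0,0,0,0,255]}}

```text
time: 9.72
position: [0.6491, -0.009, 0.2866]
orientation: [-0.0, 1.0, -0.025, -0.001]
ft_force: [-0.4, -0.3, -0.9]
gripper_width: 0.0149
grasp_force: 30.0
```

```bash
cat > m3.py <<'E'
import sys
from h import *
from m2 import pts
tag=sys.argv[1];s=arm.observe();p=s["position"];print(p.round(4),s["gripper_width"],s["grasp_force"],s["ft_force"].round(1))
for n in("top","scene"): 
    im=arm.get_image(n);save(im,n+tag);np.savez(n+tag,**im)
R=np.array(im["R"]);q=R@(p+[0,0,-.05])+np.array(im["t"]);u,v=int(im["cx"]+im["fx"]*q[0]/q[2]),int(im["cy"]+im["fy"]*q[1]/q[2])
u=np.clip(u,80,431);v=np.clip(v,60,323)
cv2.imwrite("pics/c%s.png"%tag,cv2.resize(cv2.imread("pics/scene%s.png"%tag)[v-60:v+60,u-80:u+80],(640,480),interpolation=cv2.INTER_CUBIC));print("crop origin",u-80,v-60)
E
python3 m3.py 3
```

```text
[ 0.6491 -0.009   0.2866] 0.014874253464237458 29.96769165498563 [-0.4 -0.3 -0.9]
crop origin 187 91
```

View pics/c3.png

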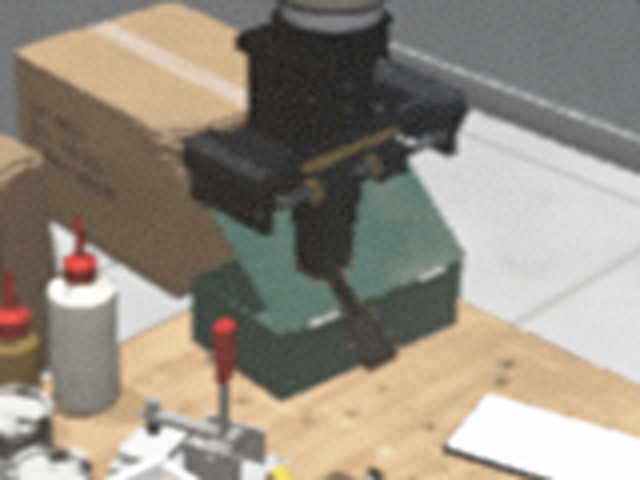

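>>> {"fn": "arm_command", "kwargs": {"moves": [0,0,0,-0.165,255,0,0,0,-0.165,255,-0.0185,0.043,0,0,255,-0.0185,0.043,0,0,255,-0.0185,0.043,0,0,255,-0.0185,0.043,0,0,255,0,0,0.04,0,255,0,0,0.035,0,255,0,0,0.03,0,255,0,0,0.02,0,255,0,0,0,0,255]}}

```text
time: 11.2
position: [0.6242, -0.194, 0.159]
orientation: [-0.002, 0.99, 0.139, -0.003]
ft_force: [-0.0, -0.6, -0.9]
gripper_width: 0.0148
grasp_force: 30.0
```

>>> {"fn": "arm_command", "kwargs": {"moves": [0,0,0.006,0,255,0,0,0.006,0,255,0,0,0.005,0,255,0,0,0,0,255]}}

```text
time: 11.7
position: [0.6257, -0.1947, 0.1451]
orientation: [-0.0, 0.99, 0.139, -0.0]
ft_force: [-0.6, 0.1, -0.1]
gripper_width: 0.0147
grasp_force: 30.0
```

>>> {"fn": "arm_command", "kwargs": {"moves": [0,0,0.006,0,255,0.002,0,0.005,0,255,0.004,0,0.005,0,255,0.004,0,0.005,0,255,0,0,0,0,255]}}

```text
time: 12.32
position: [0.6371, -0.1922, 0.1252]
orientation: [0.001, 0.99, 0.14, 0.002]
ft_force: [1.6, 0.6, 5.5]
gripper_width: 0.0153
grasp_force: 30.0
```

>>> {"fn": "arm_command", "kwargs": {"moves": [0.004,0,0.005,0,255,0.004,0,0.005,0,255,0.003,0,0.005,0,255,0.003,0,0.005,0,255,0,0,0,0,255]}}

```text
time: 12.95
position: [0.6498, -0.1883, 0.1041]
orientation: [0.0, 0.99, 0.14, 0.001]
ft_force: [3.2, 1.1, 3.4]
gripper_width: 0.0147
grasp_force: 30.0
```

```bash
python3 m3.py 4
```

```text
[ 0.6498 -0.1883  0.1041] 0.014658788305569383 30.001138150691986 [3.2 1.1 3.4]
crop origin 224 123
```

View pics/c4.png

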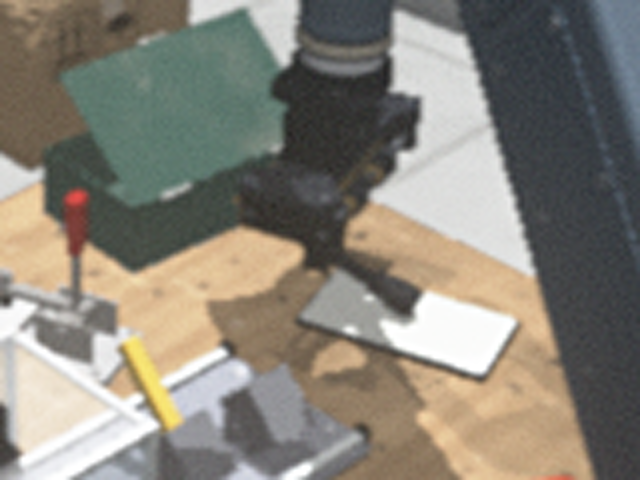

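The handle is pivoting about the bulb on the tile, now at (410,300). I'll continue lowering.

>>> {"fn": "arm_command", "kwargs": {"moves": [0.002,0,0.005,0,255,0.001,0,0.005,0,255,0.001,0,0.005,0,255,0,0,0.003,0,255,0,0,0,0,255]}}

```text
time: 13.68
position: [0.6521, -0.1869, 0.0855]
orientation: [-0.001, 0.99, 0.139, -0.001]
ft_force: [0.9, 0.0, 2.7]
gripper_width: 0.0147
grasp_force: 30.0
```

>>> {"fn": "arm_command", "kwargs": {"moves": [0,0,0.002,0,255,0,0,0,0,255,0,0,-0.01,0,255,0,0,-0.03,0,255,-0.015,0,-0.03,0,255,-0.016,0,-0.03,0,255,-0.016,0,-0.024,0,255,0,0,0,0,255,0,0,0,0,255]}}

```text
time: 14.8
position: [0.6074, -0.1998, 0.2075]
orientation: [-0.0, 0.99, 0.139, -0.0]
ft_force: [-0.7, 0.1, -0.5]
gripper_width: 0.0146
grasp_force: 30.0
```

```bash
python3 m3.py 5
python3 - <<'E'
from h import *
from m2 import pts
s=arm.observe();p=s["position"]
W,c,ok=pts("scene","5")
t=np.array([.961,.276,0]);n=np.array([.276,-.961,0]);r=W-[.5775,-.2085,0]
a=r@t;b=r@n
m=ok&(c.max(1)<110)&(abs(b)<.03)&(a>-.09)&(a<.02)&(W[:,2]>.1)&(W[:,2]<.2)
print(m.sum())
for lo in np.arange(-.08,.02,.01):
    k=m&(a>=lo)&(a<lo+.01)
    if k.sum()>2: print(round(lo+.005,3),k.sum(),"b",np.percentile(b[k],[5,50,95]).round(4),"z",np.percentile(W[k,2],[5,50,95]).round(4))
E
```

```text
[ 0.6074 -0.1998  0.2075] 0.014641077997056258 30.000298619270325 [-0.7  0.1 -0.5]
crop origin 240 98
136
-0.055 7 b [-0.0118 -0.0064 -0.0051] z [0.1428 0.148  0.1542]
-0.045 28 b [-0.014  -0.01   -0.0032] z [0.1395 0.1507 0.1574]
-0.035 24 b [-0.0119 -0.0094 -0.0025] z [0.1407 0.1503 0.1556]
-0.025 20 b [-0.0133 -0.0092 -0.0015] z [0.1455 0.1528 0.1572]
-0.015 15 b [-0.0139 -0.0081 -0.0011] z [0.1448 0.1497 0.1576]
-0.005 10 b [-0.0088 -0.0059 -0.0018] z [0.1467 0.1507 0.1536]
0.005 11 b [-0.0079 -0.0043  0.0001] z [0.1489 0.1506 0.1541]
0.015 21 b [-0.0178 -0.0027  0.007 ] z [0.1478 0.1547 0.1765]
```

View pics/c5.png

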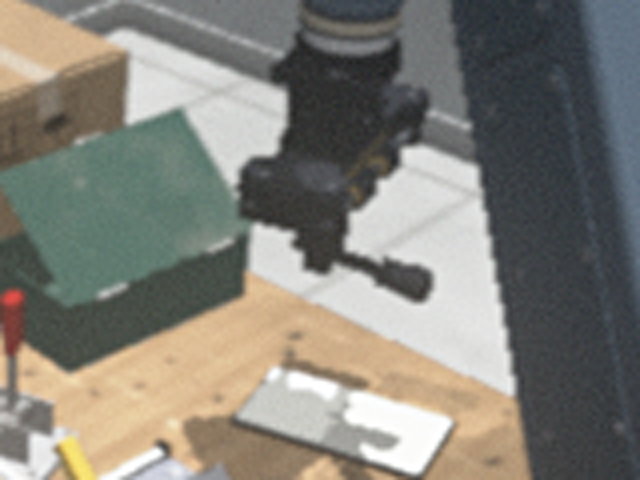

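The handle is level at z≈0.150 with its middle within a few mm of the tile's centre. The bulb is at (412,282) in the crop. Handing in.

```bash
python3 -c "
from workcell import arm
print(arm.sign_off())"
```

```text
the job is handed in; nothing more can be done
None
```

The job is handed in with no verdict returned: the cover was pushed left to its stop, and the black handle is held level in the gripper about 15 cm above the middle of the white tile, along its long side.

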